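# Spanners back in the tapered rack by size

### The arm

A 6-joint arm with a two-finger parallel gripper is mounted at the origin on a cart in front of the work surface, level with it; the furniture and walls round the work are solid. World frame = base frame: x ahead of the robot, y to its left, z up, the work surface at z = 0. Lengths are in mm, angles in rad, forces in N, time in s.
With the tool pointing down it reaches from about 400 to 925 mm from the base axis. Payload 12.5 kg.
Tool frame: the origin (TCP) lies midway between the tips of the shut fingers; the grasp point (between the pads) lies 19 mm behind it; z points along the fingers, y is the line along which they close (so a half turn about z gives the same grasp; the last joint's range is limited). The gripper opens to 95 mm and grips with 3 to 60 N. Pads are 20 mm wide; open, the fingers measure 119 mm over their backs; the gripper's body (75 mm by 180 mm) begins 59 mm behind the grasp point.
Start: joints at [1.166, 0.491, 1.559, -0, 1.092, -0.106], TCP at [183.966, 597.33, 214.661] pointing down, gripper open.
Joint ranges: [-3.1, 3.1], [-0.84, 2.19], [0.05, 2.79], [-1.13, 4.28], [0.06, 2.93], [-2.69, 2.69]. Speed limits (rad/s): [2.22, 2.22, 2.79, 3.14, 3.14, 3.14].

### API

Orientations are given as [roll, pitch, yaw] about the fixed x, y, z axes, in that order (R = Rz(yaw) Ry(pitch) Rx(roll)).
In Python, from cell import * gives the robot as it stands.
- The arm moves only by the tool servo_tool, never from a script. Its argument "moves" is one flat list of numbers, 5 for each row, row after row: the shift along the world's x, y, z as a fraction of full scale, then the turn about the world's z as a fraction of full scale, then the opening, from 0 (shut) to 1 (fully open). A call has 1 to 12 rows; each row is the pose to reach, as a shift and turn from the pose commanded when the call began, turning the shorter way round; what a row does not reach only later rows make up. Full scale, the value 1, is 400 mm for a shift and 180 degrees for a turn. A row lasts 1/12 s, in which the tool goes at most 41.7 mm and 7.16 degrees, less where a joint would pass 70% of its speed; a pose out of reach is approached as far as the arm can. A call with a number of a shift or a turn outside -1 to 1 is refused whole. A call with a gripper value outside its range is refused whole. The fingers move at their own pace and stop on an object; the grip force is fixed at half the most. Time passes only in rows, so rows that repeat a pose let the fingers close. It gives the time, the measured TCP pose, the force, the opening and the grip force at its end, in the units of the state.
- state(): the state, without advancing time (a new reading comes with each control period).
- read_camera(name): name is "scene" or "top" or "wrist"; returns (picture, depth): 420x560x3 uint8, blue, green, red; 420x560 float32, mm along the optical axis (not along the pixel's ray), 0 where there is no reading.
- get_calibration(name): a dict with "K" (3x3 intrinsics, pixels), "k1" (the pictures are not rectified: a ray, as slopes to the right and down, at radius r is drawn at 1 + k1 r^2 times it, then the intrinsics apply), "R" (3x3) and "t" (3): a world point X has camera coordinates R X + t. Camera axes: x right, y down, z forward; pixel columns grow to the right and rows downward; lengths in mm; the calibration is good to about 2 mm. A picture is of the moment at which its call begins: read the wrist's pose just before it. get_calibration takes no time and is no camera call; for the wrist camera it gives the pose at the moment of the call.
- job_done(): hands the job in; it is judged then, once.
The state is a dict: "t": time; "joints": joint angles; "qvel": joint speeds; "tau": joint torques, N m; "eef_pos": TCP position; "tcp_rot": TCP orientation; "ft_force": force on the tool from outside, world axes, zero at the start; "moment": the same for the moment, N m; "opening": opening from 0.0 (shut) to 1.0 (fully open); "grip_force": force on a finger pad.
Only numpy, scipy, OpenCV 4.12 (cv2) and the standard library are available. Lean on these libraries where they do the work, as an engineer would, in place of code of your own. Each camera call takes 0.05 s, during which the arm holds its last target. There are 200 camera calls.

### The job

Put the four spanners that lie about the bench back in the spanner rack in order of length: the shortest across the notches at the rack's narrow end, then the next longer, and so on to the longest at its wide end. Each lies flat across both combs with its shank down in its own pair of notches and an end overhanging each comb; either way round will do.

Things in the scene. Friction and masses are not known exactly. Their poses are not given: they have to be found in the camera images.
- spanner_8: Steel combination spanner, the shortest of the four: 105 mm long, flat on the bench, 30 g. Open jaw end (17 mm wide) toward its +x, ring end (12 mm) toward -x, both 9 mm thick; between them the shank along x, 8 mm wide, 6.5 mm thick, its underside 1.25 mm above that of the ends. Origin: middle of the shank, level with the ends' underside; z up. Pinch the shank there.
- spanner_10: Steel combination spanner, the second shortest: 130 mm long, flat on the bench, 45 g. Open jaw end (22 mm wide) toward its +x, ring end (16 mm) toward -x, both 9 mm thick; between them the shank along x, 9 mm wide, 6.5 mm thick, its underside 1.25 mm above that of the ends. Origin: middle of the shank, level with the ends' underside; z up. Pinch the shank there.
- spanner_13: Steel combination spanner, the second longest: 155 mm long, flat on the bench, 75 g. Open jaw end (28 mm wide) toward its +x, ring end (20 mm) toward -x, both 10 mm thick; between them the shank along x, 11 mm wide, 7.5 mm thick, its underside 1.25 mm above that of the ends. Origin: middle of the shank, level with the ends' underside; z up. Pinch the shank there.
- spanner_16: Steel combination spanner, the longest of the four: 185 mm long, flat on the bench, 125 g. Open jaw end (35 mm wide) toward its +x, ring end (25 mm) toward -x, both 11 mm thick; between them the shank along x, 13 mm wide, 8.5 mm thick, its underside 1.25 mm above that of the ends. Origin: middle of the shank, level with the ends' underside; z up. Pinch the shank there.
- rack: Spanner rack, immovable, any heading: tapered plywood board (176 mm along x, 12 mm thick) with two upright notched wooden combs, 10 mm thick, that spread apart from the narrow end (-x) to the wide end (+x). Origin: centre of the board's underside; z up. Four notch pairs, 44 mm apart along x; teeth's tops 48 mm above the bench. A spanner lies along y across both combs.
- seat_1 (a point): Notch pair 1 of the rack, at the narrow end (x = -66 mm, y = 0 on the rack): point midway between its two notches, 32.75 mm above the bench, where the seated spanner's origin comes to be. Axes as the rack's. Comb mid-planes 29 mm to either side (y); notch floors 34 mm above the bench, 14 mm wide, with sides that slope outward to the teeth's tops.
- seat_2 (a point): Notch pair 2 of the rack, second from the narrow end (x = -22 mm, y = 0 on the rack): point midway between its two notches, 32.75 mm above the bench, where the seated spanner's origin comes to be. Axes as the rack's. Comb mid-planes 36 mm to either side (y); notch floors 34 mm above the bench, 15 mm wide, with sides that slope outward to the teeth's tops.
- seat_3 (a point): Notch pair 3 of the rack, third from the narrow end (x = 22 mm, y = 0 on the rack): point midway between its two notches, 32.75 mm above the bench, where the seated spanner's origin comes to be. Axes as the rack's. Comb mid-planes 43 mm to either side (y); notch floors 34 mm above the bench, 17 mm wide, with sides that slope outward to the teeth's tops.
- seat_4 (a point): Notch pair 4 of the rack, at the wide end (x = 66 mm, y = 0 on the rack): point midway between its two notches, 32.75 mm above the bench, where the seated spanner's origin comes to be. Axes as the rack's. Comb mid-planes 50 mm to either side (y); notch floors 34 mm above the bench, 19 mm wide, with sides that slope outward to the teeth's tops.

How it is judged:
By the outcome, as a careful person would: the job done as asked, in the order asked, and still so for the second after the job is handed in, with the robot touching nothing.
It also fails if it takes over 80 s, if anything falls off the work surface, if the arm or the gripper's body presses on something with over 40 N, if the wrist force passes 120 N, or if a joint passes its speed limit or range.

## Working session

There is one attempt and no reset: what is moved stays moved. The work goes in short steps, Python scripts to look and compute and a tool call to move; the robot and the scene stay as the last step left them, time stands still between calls to the robot, and variables do not carry over. Pictures are saved under pics/ and viewed, at most 14 in all, crops included, and the job is handed in when it is done.

Besides the shell and the picture viewer there is one more tool, called after "Request:" as name(argument=value, ...), one argument or row to a line, values as JSON. servo_tool: Moves the arm, as the interface text tells. Its arguments: {"type":"object","properties":{"moves":{"type":"array"}},"required":["moves"]}

```bash
mkdir -p pics; ls; python3 - <<'E'
from cell import *
import cv2,numpy as np
for n in ("top","scene"):
    p,d=read_camera(n); cv2.imwrite(f"pics/{n}0.png",p); np.save(f"{n}0.npy",d)
    c=get_calibration(n); print(n,c,(d>0).mean())
print(state())
E
```

```text
pics
top {'K': array([[505.95554527,   0.        , 283.89067123],
       [  0.        , 505.95554527, 210.09536793],
       [  0.        ,   0.        ,   1.        ]]), 'k1': -0.07086930361343644, 'R': array([[-0.01517192, -0.999683  ,  0.02009245],
       [-0.99832024,  0.01402139, -0.05621468],
       [ 0.05591514, -0.02091159, -0.99821651]]), 't': array([  40.6071132 ,  539.88655867, 1391.77295842])} 0.9958588435374149
scene {'K': array([[470.05452897,   0.        , 278.27150617],
       [  0.        , 470.05452897, 213.85207562],
       [  0.        ,   0.        ,   1.        ]]), 'k1': 0.02263207513771985, 'R': array([[ 0.24705355, -0.96884582, -0.01738741],
       [-0.74053209, -0.17720044, -0.64823778],
       [ 0.62496141,  0.17302538, -0.76123942]]), 't': array([-90.56857897, 450.14588881, 941.52958509])} 0.996016156462585
{'t': 0.1, 'joints': array([ 1.16639769e+00,  4.91515431e-01,  1.55935178e+00,  1.49642826e-05,
        1.09172079e+00, -1.05577562e-01]), 'qvel': array([ 1.74305121e-03, -3.37404776e-03, -1.36695127e-03,  1.20364879e-04,
        9.06980753e-05,  1.02896267e-04]), 'tau': array([ 2.73419777e-03, -6.13625479e+01, -2.58604449e+01,  6.94565987e-02,
        4.69378126e-02, -2.12456638e-05]), 'eef_pos': array([183.87776686, 597.12824619, 214.12280256]), 'tcp_rot': array([-3.14060424e+00, -1.18090605e-04,  2.84276462e+00]), 'ft_force': array([-0.24398861,  0.16815158,  0.45375853]), 'moment': array([ 0.00585485, -0.01962645, -0.01173401]), 'grip_force': 0.0, 'opening': 0.9941188612422984}
```

View pics/top0.png

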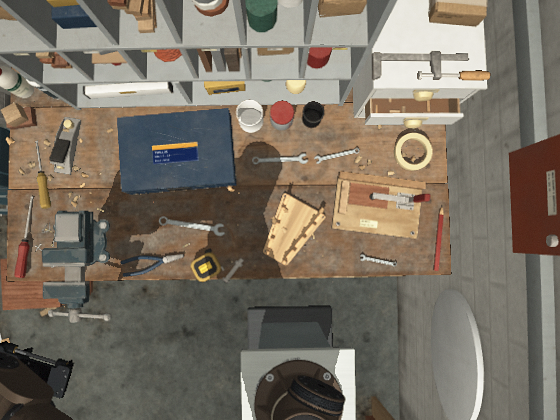

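View pics/scene0.png

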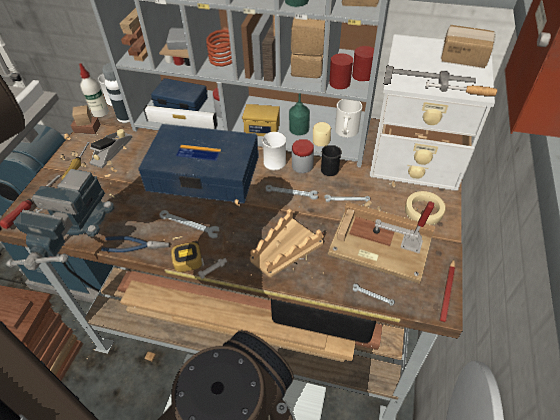

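The top view shows spanners at about (280,158), (337,155), (193,228) and (378,259), with the rack at (296,228). I'll zoom in and deproject.

```bash
cat > h.py <<'E'
from cell import *
import cv2,numpy as np
def rays(c,uv):
    q=cv2.undistortPoints(np.float64(uv).reshape(-1,1,2),c["K"],np.array([c["k1"],0,0,0.]))[:,0]
    return np.c_[q,np.ones(len(q))]
def deproj(c,uv,z):           # z: depth along optical axis
    return (rays(c,uv)*np.reshape(z,(-1,1))-c["t"])@c["R"]
def onplane(c,uv,h):          # world points at height h
    d=rays(c,uv)@c["R"]; o=-c["R"].T@c["t"]
    return o+d*((h-o[2])/d[:,2])[:,None]
def proj(c,X):
    q=np.atleast_2d(X)@c["R"].T+c["t"]; 
    return cv2.projectPoints(q,np.zeros(3),np.zeros(3),c["K"],np.array([c["k1"],0,0,0.]))[0][:,0]
def heights(c,d):
    v,u=np.mgrid[:d.shape[0],:d.shape[1]]
    return deproj(c,np.c_[u.ravel(),v.ravel()],d.ravel()).reshape(*d.shape,3)
E
python3 - <<'E'
from h import *
c=get_calibration("top"); d=np.load("top0.npy"); p=cv2.imread("pics/top0.png")
X=heights(c,d)
for n,uv in dict(s13=(280,158),s10=(337,155),s16=(193,228),s8=(378,259)).items():
    print(n,onplane(c,[uv],5).round(),X[uv[1],uv[0]].round(1))
for n,uv in dict(bench=(240,230),can=(312,112),can2=(280,110),cup=(250,110),toolbox=(175,150),board=(360,225),clamp=(410,198),tape=(205,265),shelf=(240,88),shelf2=(330,88),cab=(415,110),fix=(385,195)).items(): print(n,X[uv[1],uv[0]].round())
cv2.imwrite("pics/crop.png",cv2.resize(p[100:290,150:412],None,fx=3,fy=3,interpolation=cv2.INTER_CUBIC))
E
```

```text
s13 [[688.  41.   5.]] [687.9  41.3   6.5]
s10 [[ 695. -120.    5.]] [ 694.  -119.4   10.2]
s16 [[494. 287.   5.]] [494.7 288.1  -2.7]
s8 [[ 400. -229.    5.]] [ 400.1 -228.8    7.1]
bench [487. 156.   2.]
can [818. -51.  10.]
can2 [807.  40.  78.]
cup [827. 124.   3.]
toolbox [699. 320.  94.]
board [ 496. -178.   18.]
clamp [ 565. -307.   71.]
tape [393. 250.  36.]
shelf [873. 148.  64.]
shelf2 [ 881. -102.   30.]
cab [ 795. -316.  116.]
fix [ 575. -240.   65.]
```

View pics/crop.png

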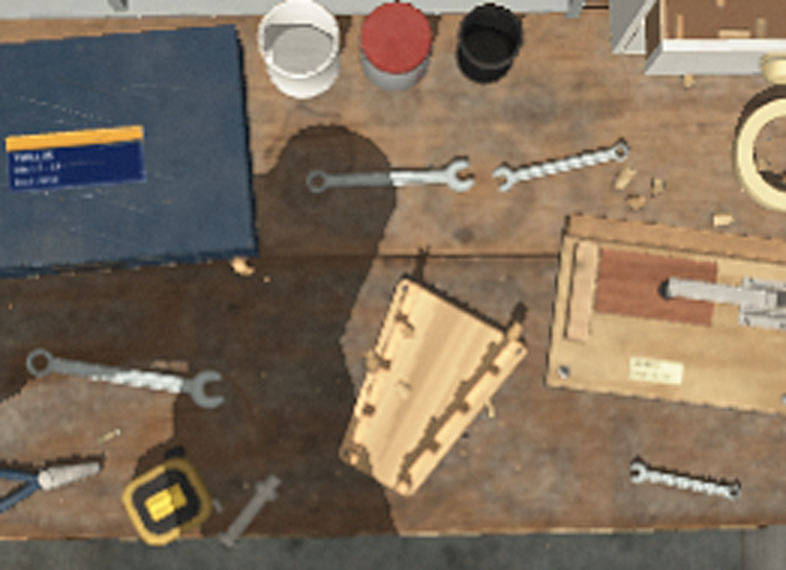

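The crop shows the rack's narrow end towards the robot (crop ~(375,475)) and its wide end at ~(465,310). All four spanners lie roughly along world y. Next I'll move over spanner_16 for wrist views.

Request:
servo_tool(
  moves=[0.2, -0.2, 0.2, -0.15, 1, 0.775, -0.775, 0.25, -0.433, 1, 0.775, -0.775, 0.25, -0.433, 1, 0.775, -0.775, 0.25, -0.433, 1, 0.775, -0.775, 0.25, -0.433, 1, 0.775, -0.775, 0.25, -0.433, 1, 0.775, -0.775, 0.25, -0.433, 1, 0.775, -0.775, 0.25, -0.433, 1, 0.775, -0.775, 0.25, -0.433, 1, 0.775, -0.775, 0.25, -0.433, 1, 0.775, -0.775, 0.25, -0.433, 1, 0.775, -0.775, 0.25, -0.433, 1],
)

```text
t: 1.1
eef_pos: [497.9, 283.4, 315.3]
tcp_rot: [3.14, 0.0, 1.471]
ft_force: [-0.1, 0.8, -0.0]
opening: 0.999
grip_force: 0.0
```

```bash
cat >> h.py <<'E'
def snap(tag):
    s=state(); c=get_calibration("wrist"); p,d=read_camera("wrist")
    cv2.imwrite(f"pics/{tag}.png",p); np.savez(f"{tag}.npz",d=d,**c)
    print(tag,s["t"],s["eef_pos"].round(1),np.degrees(s["tcp_rot"]).round(1)); return c,p,d
def load(tag):
    z=np.load(f"{tag}.npz"); return {k:z[k] for k in("K","k1","R","t")},cv2.imread(f"pics/{tag}.png"),z["d"]
E
python3 - <<'E'
from h import *
c,p,d=snap("w16"); print(c, -c["R"].T@c["t"])
E
```

```text
w16 1.1 [497.9 283.4 315.3] [179.9   0.   84.3]
{'K': array([[357.41079616,   0.        , 275.32428861],
       [  0.        , 357.41079616, 209.4747203 ],
       [  0.        ,   0.        ,   1.        ]]), 'k1': -0.06926830700283496, 'R': array([[ 0.99510046, -0.0988372 ,  0.00250656],
       [-0.09556838, -0.95507538,  0.2805311 ],
       [-0.02533296, -0.27939618, -0.95984166]]), 't': array([-469.03729412,  257.9569712 ,  581.3422008 ])} [506.11887498 362.43480856 486.80718013]
```

View pics/w16.png

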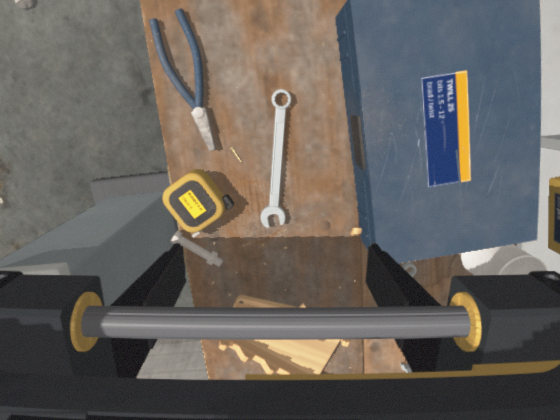

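The wrist view shows spanner_16 clearly, ring at (281,99) and jaw at (272,215). I'll write a rectified-view fitter and take a second, lower view.

Request:
servo_tool(
  moves=[-0.01, 0.0, -0.12, 0, 1, -0.01, 0.0, -0.25, 0, 1, -0.01, 0.0, -0.25, 0, 1, -0.01, 0.0, -0.25, 0, 1, -0.01, 0.0, -0.25, 0, 1],
)

```text
t: 1.57
eef_pos: [489.4, 287.9, 214.5]
tcp_rot: [-3.14, 0.001, 1.484]
ft_force: [0.0, -0.3, 0.1]
opening: 0.997
grip_force: 0.0
```

```bash
cat >> h.py <<'E'
def rect(c,p,o,th,h,hx=130,hy=35,s=2):   # top-down image of plane z=h, aligned with heading th (deg), s px/mm
    v,u=np.mgrid[:2*hy*s,:2*hx*s]; x=u/s-hx; y=hy-v/s; a=np.radians(th)
    W=np.stack([o[0]+x*np.cos(a)-y*np.sin(a),o[1]+x*np.sin(a)+y*np.cos(a),0*x+h],-1).reshape(-1,3)
    m=proj(c,W).astype(np.float32).reshape(*u.shape,2)
    return cv2.remap(p,m,None,cv2.INTER_LINEAR)
def mask(r,smax=70):
    g=cv2.cvtColor(r,cv2.COLOR_BGR2HSV)
    m=((g[...,1]<smax)&(g[...,2]>55)).astype(np.uint8)
    n,l,st,ce=cv2.connectedComponentsWithStats(cv2.morphologyEx(m,cv2.MORPH_CLOSE,np.ones((7,7))))
    cy,cx=np.array(m.shape)/2
    k=max(range(1,n),key=lambda i:st[i,4]-20*np.hypot(*(ce[i]-[cx,cy])))
    return (l==k).astype(np.uint8)
def fit(c,p,o,th,h,w,smax=70,s=2,it=3):
    """centre the frame on the shank; returns origin xy, heading, ends, shank span"""
    o=np.array(o[:2],float)
    for _ in range(it):
        r=rect(c,p,o,th,h,s=s); m=mask(r,smax); H,W=m.shape
        cols=np.where(m.any(0))[0]; x=(np.arange(W)+.5)/s-W/2/s
        wid=m.sum(0)/s; cen=np.array([H/2/s-(np.where(m[:,i])[0].mean()+.5)/s if m[:,i].any() else np.nan for i in range(W)])
        x0,x1=x[cols[0]],x[cols[-1]]; mid=(x0+x1)/2; L=x1-x0
        k=(abs(x-mid)<.28*L)&(wid>0); b,a=np.polyfit(x[k],cen[k],1)
        sm=np.convolve(wid,np.ones(3)/3,"same"); lim=np.median(wid[k])+2.5
        i=int((mid+W/2/s)*s); lo=i
        while lo>0 and sm[lo]<lim: lo-=1
        hi=i
        while hi<W-1 and sm[hi]<lim: hi+=1
        sh=(x[lo],x[hi]); xm=sum(sh)/2; xo=mid
        t=np.radians(th); e=np.array([np.cos(t),np.sin(t)]); n=np.array([-e[1],e[0]])
        o=o+e*xo+n*(a+b*xo); th+=np.degrees(np.arctan(b))
    print("o",o.round(1),"th",round(th,2),"L",round(L,1),"w",np.median(wid[k]).round(1),"shank span rel. middle",(sh[0]-mid).round(1),(sh[1]-mid).round(1))
    r2=r.copy(); r2[...,2]=np.maximum(r2[...,2],m*255*(cv2.dilate(m,np.ones((3,3)))!=cv2.erode(m,np.ones((3,3)))))
    return o,th,np.vstack([r,r2])
E
python3 - <<'E'
from h import *
snap("w16b")
for t in("w16","w16b"):
    c,p,d=load(t); o,th,im=fit(c,p,(494,287),83,9,13); cv2.imwrite(f"pics/r_{t}.png",im)
    X=heights(c,d); w=np.hypot(X[...,0]-o[0],X[...,1]-o[1])<5; print("shank z",np.median(X[w][:,2]).round(2)); w=abs(np.hypot(X[...,0]-o[0]-0,X[...,1]-o[1])-30)<5;print("bench z",np.median(X[w][:,2]).round(2))
cv2.imwrite("pics/r16.png",np.vstack([cv2.imread("pics/r_w16.png"),cv2.imread("pics/r_w16b.png")]))
E
```

```text
w16b 1.5667 [489.4 287.9 214.5] [-179.9    0.    85. ]
o [493.2 312. ] th 97.27 L 248.0 w 35.0 shank span rel. middle 0.0 0.0
shank z 429.09
bench z 428.08
o [495.5 283. ] th 92.37 L 259.5 w 32.5 shank span rel. middle -61.2 22.8
shank z 10.09
bench z 328.0
```

View pics/r16.png

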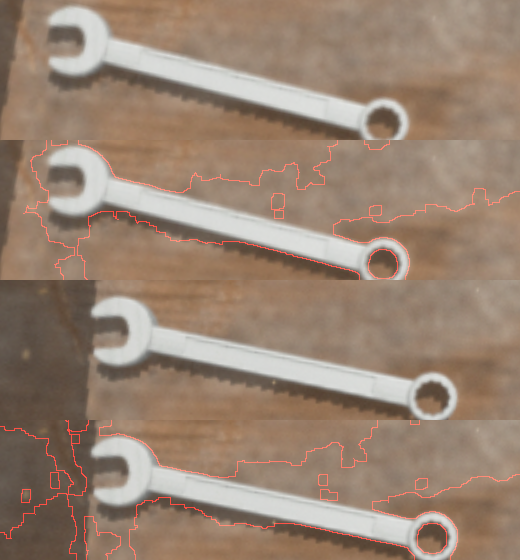

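Rectified views are good (16: jaw left, ring right), but the saturation threshold is too loose. I'll tighten it.

```bash
python3 - <<'E'
from h import *
for t in("w16","w16b"):
    c,p,d=load(t)
    r=rect(c,p,(494,287),83,9); g=cv2.cvtColor(r,cv2.COLOR_BGR2HSV); print(np.percentile(g[...,1],[2,5,10,20,50]))
    for sm in(25,35):
        o,th,im=fit(c,p,(494,287),83,9,13,smax=sm,it=5)
    X=heights(c,d); R=np.hypot(X[...,0]-o[0],X[...,1]-o[1]); ok=d>0
    print("shank z",np.median(X[ok&(R<4)][:,2]).round(2),"bench",np.median(X[ok&(abs(R-30)<5)][:,2]).round(2))
E
```

```text
[ 2.  3.  5. 56. 72.]
o [502.  289.8] th 80.44 L 186.5 w 13.0 shank span rel. middle -61.2 72.2
o [502.  289.8] th 80.52 L 187.5 w 14.0 shank span rel. middle -61.2 72.2
shank z 11.21 bench 427.68
[ 2.  4.  5. 57. 71.]
o [502.5 289.2] th 80.36 L 187.5 w 13.0 shank span rel. middle -60.8 72.2
o [502.5 289.2] th 80.43 L 188.5 w 14.0 shank span rel. middle -60.8 72.2
shank z 10.55 bench 321.08
```

```bash
python3 - <<'E'
from h import *
for n in("top","scene"):
    c=get_calibration(n); d=np.load(n+"0.npy"); X=heights(c,d); X=X[d>0]
    print(n)
    for s,(x,y) in dict(s16=(503,295),s13=(688,41),s10=(695,-120),s8=(400,-229)).items():
        for zl in (25,75):
            k=(abs(X[:,0]-x)<125)&(abs(X[:,1]-y)<50)&(X[:,2]>zl)&(X[:,2]<400)
            if k.any(): print(s,"z>",zl,k.sum(),"dx",(X[k,0]-x).min().round(),(X[k,0]-x).max().round(),"z",np.percentile(X[k,2],[50,99]).round(),"min|dx|",abs(X[k,0]-x).min().round())
    for nm,(x,y,r) in dict(red=(807,40,45),black=(815,-51,40),white=(827,124,50),clamp=(560,-300,80)).items():
        k=(np.hypot(X[:,0]-x,X[:,1]-y)<r)&(X[:,2]>50); print(nm,X[k].min(0).round(),X[k].max(0).round())
E
```

```text
top
s16 z> 25 727 dx -124.0 125.0 z [89. 99.] min|dx| 70.0
s16 z> 75 433 dx 93.0 125.0 z [ 93. 100.] min|dx| 93.0
s13 z> 25 462 dx -124.0 125.0 z [81. 88.] min|dx| 78.0
s13 z> 75 325 dx 81.0 125.0 z [82. 88.] min|dx| 81.0
s10 z> 25 592 dx -125.0 125.0 z [ 49. 333.] min|dx| 51.0
s10 z> 75 153 dx 90.0 125.0 z [208. 337.] min|dx| 90.0
s8 z> 25 16 dx 70.0 122.0 z [26. 28.] min|dx| 70.0
red [767.   5.  52.] [851.  72. 467.]
black [776. -87.  50.] [855. -17. 468.]
white [789.  76.  50.] [877. 174. 648.]
clamp [ 531. -379.   50.] [ 622. -221.  677.]
scene
s16 z> 25 984 dx -125.0 125.0 z [67. 97.] min|dx| 72.0
s16 z> 75 421 dx 88.0 125.0 z [92. 98.] min|dx| 88.0
s13 z> 25 596 dx -124.0 125.0 z [65. 90.] min|dx| 76.0
s13 z> 75 238 dx 76.0 125.0 z [82. 93.] min|dx| 76.0
s10 z> 25 471 dx -125.0 125.0 z [ 48. 334.] min|dx| 50.0
s10 z> 75 64 dx 82.0 125.0 z [313. 336.] min|dx| 82.0
red [764.   1.  50.] [851.  77. 466.]
black [775. -87.  50.] [855. -17. 466.]
white [787.  74.  51.] [876. 174. 488.]
clamp [ 532. -378.   50.] [ 624. -221.  670.]
```

Request:
servo_tool(
  moves=[-0.021, 0.0285, -0.1, -0.025, 0.75, -0.021, 0.0285, -0.2, -0.025, 0.75, -0.021, 0.0285, -0.3, -0.025, 0.75, -0.021, 0.0285, -0.4, -0.025, 0.75, -0.021, 0.0285, -0.46, -0.025, 0.75, -0.021, 0.0285, -0.5, -0.025, 0.75, -0.021, 0.0285, -0.528, -0.025, 0.75, -0.021, 0.0285, -0.528, -0.025, 0.75, -0.021, 0.0285, -0.528, -0.025, 0.75],
)

```text
t: 2.37
eef_pos: [482.3, 299.3, 4.5]
tcp_rot: [3.14, -0.001, 1.404]
ft_force: [-1.0, 0.0, 0.4]
opening: 0.753
grip_force: 0.0
```

Request:
servo_tool(
  moves=[0, 0, 0, 0, 0.5, 0, 0, 0, 0, 0.4, 0, 0, 0, 0, 0.3, 0, 0, 0, 0, 0.2, 0, 0, 0, 0, 0.1, 0, 0, 0, 0, 0, 0, 0, 0, 0, 0, 0, 0, 0, 0, 0, 0, 0, 0, 0, 0, 0, 0, 0, 0, 0],
)

```text
t: 3.2
eef_pos: [481.6, 298.7, 3.5]
tcp_rot: [3.141, 0.0, 1.404]
ft_force: [0.3, -0.6, 2.2]
opening: 0.131
grip_force: 30.0
```

Request:
servo_tool(
  moves=[0, 0, 0.05, 0, 0, 0, 0, 0.15, 0, 0, 0, 0, 0.25, 0, 0, 0, 0, 0.35, 0, 0, 0.1, -0.1, 0.42, -0.03, 0, 0.15, -0.2, 0.5, -0.06, 0, 0.2, -0.3, 0.6, -0.1, 0, 0.25, -0.4, 0.616, -0.108, 0, 0.28, -0.5, 0.616, -0.108, 0, 0.296, -0.6, 0.616, -0.108, 0, 0.296, -0.7, 0.616, -0.108, 0, 0.296, -0.8, 0.616, -0.108, 0],
)

```text
t: 4.2
eef_pos: [596.6, 19.3, 248.2]
tcp_rot: [-3.141, 0.0, 1.065]
ft_force: [0.9, -0.2, -1.7]
opening: 0.13
grip_force: 30.0
```

Request:
servo_tool(
  moves=[0, -0.059, 0, 0, 0, 0, -0.059, 0, 0, 0, 0, -0.059, 0, 0, 0, 0, -0.059, 0, 0, 0],
)

```text
t: 4.53
eef_pos: [596.2, -1.9, 247.9]
tcp_rot: [-3.141, 0.0, 1.064]
ft_force: [-0.9, 0.7, -0.9]
opening: 0.133
grip_force: 30.0
```

```bash
python3 - <<'E'
from h import *
snap("rA")
E
```

```text
rA 4.5333 [596.2  -1.9 247.9] [-179.9    0.    61. ]
```

View pics/rA.png

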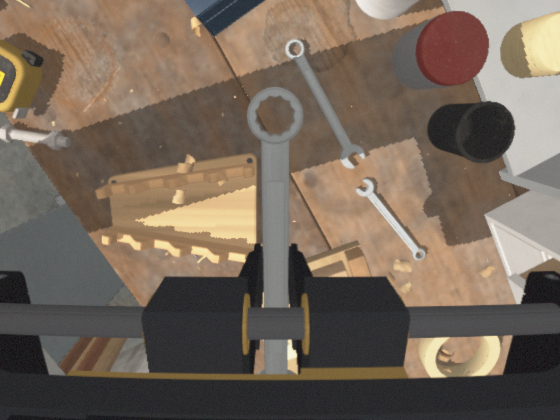

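Rack is seen at the left, rows 155–265, cols 103–258; its wide end is next to the held spanner. Spanner_13 runs (294,47)–(353,155) and spanner_10 runs (366,187)–(418,254). I'll shift for an unobstructed second view and fit the rack from depth.

Request:
servo_tool(
  moves=[0.04, -0.09, 0, 0, 0, 0.05, -0.14, 0, 0, 0, 0.05, -0.14, 0, 0, 0, 0.05, -0.14, 0, 0, 0],
)

```text
t: 4.92
eef_pos: [616.5, -57.8, 247.8]
tcp_rot: [-3.141, 0.0, 1.065]
ft_force: [0.7, 0.3, -0.6]
opening: 0.133
grip_force: 30.0
```

```bash
python3 - <<'E'
from h import *
snap("rB"); out=[]
for t in("rA","rB"):
    c,p,d=load(t); X=heights(c,d); ok=d>0
    k=ok&(abs(X[...,0]-490)<150)&(abs(X[...,1]-8)<140)
    Z=X[k]; a=np.radians(-29); e=np.array([np.cos(a),np.sin(a)]); n=np.array([-e[1],e[0]])
    q=(Z[:,:2]-[488,8]); x=q@e; y=q@n; z=Z[:,2]
    print(t,np.histogram(z,bins=np.arange(-6,60,3)))
    im=np.zeros((320,440),np.uint8); u=((x+110)*2).astype(int); v=((80-y)*2).astype(int)
    g=(u>=0)&(u<440)&(v>=0)&(v<320); im[v[g],u[g]]=np.clip(z[g]*4.5+20,0,255)
    im=cv2.dilate(im,np.ones((3,3))); r=rect(c,p,(488,8),-29,48,hx=110,hy=80)
    out.append(np.hstack([r[:,:390],cv2.cvtColor(im,cv2.COLOR_GRAY2BGR)[:,:390]]))
m=np.vstack(out)[:600]; cv2.imwrite("pics/rackAB.png",m[:,:800])
E
```

```text
rB 4.9167 [616.5 -57.8 247.8] [-180.    0.   61.]
rA (array([   21,  1494, 24394,   749,   125,   521,  8071,   573,   637,
         276,   246,   265,   286,  1069,   579,   370,   367,   424,
         766,     9,     0]), array([-6, -3,  0,  3,  6,  9, 12, 15, 18, 21, 24, 27, 30, 33, 36, 39, 42,
       45, 48, 51, 54, 57]))
rB (array([   52,  1894, 31326,   914,   143,   644,  8936,   609,  1274,
         288,   192,   192,   189,  1062,   532,   370,   368,   457,
         971,    17,     0]), array([-6, -3,  0,  3,  6,  9, 12, 15, 18, 21, 24, 27, 30, 33, 36, 39, 42,
       45, 48, 51, 54, 57]))
```

View pics/rackAB.png

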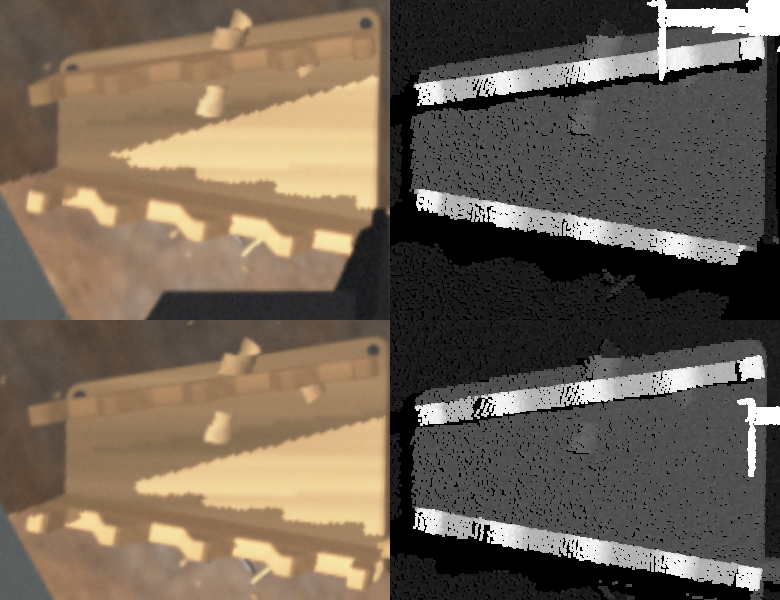

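Rack view: both combs are clear in the depth map, teeth bright and notch floors grey. Now I'll fit the rack pose and the spanner poses.

```bash
cat > rackfit.py <<'E'
from h import *
from scipy.optimize import least_squares
def rackfit(tags):
    for t in tags:
        c,p,d=load(t); X=heights(c,d); k=(d>0)&(abs(X[...,0]-490)<150)&(abs(X[...,1]-8)<140)&(X[...,2]>31)&(X[...,2]<53)
        Z=X[k]; P=np.array([488,8,np.radians(-29)])
        def loc(P):
            q=Z[:,:2]-P[:2]; e=np.array([np.cos(P[2]),np.sin(P[2])]); return q@e, q@[-e[1],e[0]]
        for it in range(4):
            x,y=loc(P); on=(abs(x)<95)&(abs(abs(y)-39.5-x*7/44)<10-it)
            i=np.clip(np.round((x+66)/44),0,3); cx=-66+44*i
            fl=on&(abs(Z[:,2]-34)<1.8)&(abs(x-cx)<11-it*.5)
            def f(P):
                x,y=loc(P); r=abs(y)-39.5-x*7/44
                return np.r_[r[on]*.3,(x-cx)[fl]*.5]
            P=least_squares(f,P,loss="soft_l1").x
        x,y=loc(P); top=np.median(Z[on&(Z[:,2]>46)][:,2])
        print(t,P[:2].round(2),np.degrees(P[2]).round(2),"floor z",np.median(Z[fl][:,2]).round(2),"top",top.round(2))
        for j in range(4):
            for s in(1,-1):
                m=fl&(i==j)&(np.sign(y)==s); print(j+1,s,m.sum(),(x[m]-cx[m]).mean().round(2) if m.any() else None,x[m].ptp() if 0 else np.percentile((x-cx)[m],[5,95]).round(1) if m.any() else '',end=' | ')
        print()
        for j in range(4):
            e=np.array([np.cos(P[2]),np.sin(P[2])]); print("seat",j+1,(P[:2]+e*(-66+44*j)).round(1),end=' ')
        print()
E
python3 - <<'E'
from rackfit import *
rackfit(["rA","rB"])
ims=[]
for t in("rA","rB"):
    c,p,d=load(t)
    for n,o,th,h,uv in(("s13",(688,41),88,8.5,None),("s10",(695,-120),102,7.5,None)):
        try:
            o,a,im=fit(c,p,o,th,h,0,smax=35,it=5); ims.append(im)
            X=heights(c,d); R=np.hypot(X[...,0]-o[0],X[...,1]-o[1]); print(t,n,"z",np.median(X[(d>0)&(R<4)][:,2]).round(2))
            print("chk")
        except Exception as ex: print(n,ex)
cv2.imwrite("pics/s13_10.png",np.vstack(ims[:4]))
# obstacles near s10/s13 from rB
c,p,d=load("rB"); X=heights(c,d); k=(d>0)
for lo,hi in((22,80),(80,140),(140,400)):
    m=k&(X[...,2]>lo)&(X[...,2]<hi)&(X[...,0]>600)&(abs(X[...,1]+60)<140)
    Y=X[m]
    for y in range(-200,80,20):
        b=Y[abs(Y[:,1]-y)<10]
        if len(b)>5: print((lo,hi),y,"x below s:",b[b[:,0]<690][:,0].max().round() if (b[:,0]<690).any() else None,"above:",b[b[:,0]>690][:,0].min().round() if (b[:,0]>690).any() else None)
E
```

```text
rA [481.55  18.34] -29.97 floor z 34.99 top 48.73
1 1 104 -0.27 [-7.5  6.9] | 1 -1 93 0.11 [-7.5  6.8] | 2 1 104 -0.48 [-7.8  7. ] | 2 -1 94 -0.22 [-7.6  7.4] | 3 1 119 -0.22 [-8.   7.8] | 3 -1 105 -0.08 [-8.   8.3] | 4 1 120 -0.44 [-8.7  7.5] | 4 -1 110 0.15 [-8.5  7.8] | 
seat 1 [424.4  51.3] seat 2 [462.5  29.3] seat 3 [500.6   7.4] seat 4 [538.7 -14.6] 
rB [481.12  18.04] -29.91 floor z 34.97 top 48.7
1 1 90 -0.04 [-7.   6.4] | 1 -1 105 0.2 [-6.4  7.6] | 2 1 101 -1.11 [-7.9  6.2] | 2 -1 102 -0.34 [-8.1  7.5] | 3 1 111 -0.66 [-8.6  7.3] | 3 -1 121 0.36 [-8.1  8.8] | 4 1 98 -1.21 [-8.2  5.7] | 4 -1 106 -0.52 [-8.7  7.2] | 
seat 1 [423.9  50.9] seat 2 [462.  29.] seat 3 [500.2   7.1] seat 4 [538.3 -14.9] 
o [684.   42.1] th 91.49 L 156.5 w 12.0 shank span rel. middle -53.8 60.2
rA s13 z 9.8
chk
o [ 694.9 -119.8] th 102.46 L 131.0 w 9.5 shank span rel. middle -50.0 47.0
rA s10 z 8.99
chk
o [680.1  34.8] th 86.0 L 172.0 w 12.0 shank span rel. middle -2.5 67.0
rB s13 z 9.5
chk
o [ 694.8 -119.5] th 102.32 L 130.5 w 9.5 shank span rel. middle -50.8 47.8
rB s10 z 8.95
chk
(22, 80) -200 x 
[... 927 characters left out ...]
(80, 140) -20 x below s: None above: 781.0
(80, 140) 0 x below s: None above: 781.0
(80, 140) 20 x below s: None above: 769.0
(80, 140) 40 x below s: None above: 769.0
(140, 400) -200 x below s: None above: 756.0
(140, 400) -180 x below s: None above: 756.0
(140, 400) -160 x below s: None above: 801.0
(140, 400) -140 x below s: None above: 835.0
(140, 400) -120 x below s: None above: 835.0
(140, 400) -100 x below s: 685.0 above: None
(140, 400) -80 x below s: 690.0 above: 690.0
(140, 400) -60 x below s: 690.0 above: 690.0
(140, 400) -40 x below s: 667.0 above: None
(140, 400) -20 x below s: 651.0 above: None
(140, 400) 0 x below s: 666.0 above: None
(140, 400) 20 x below s: 665.0 above: None
```

View pics/s13_10.png

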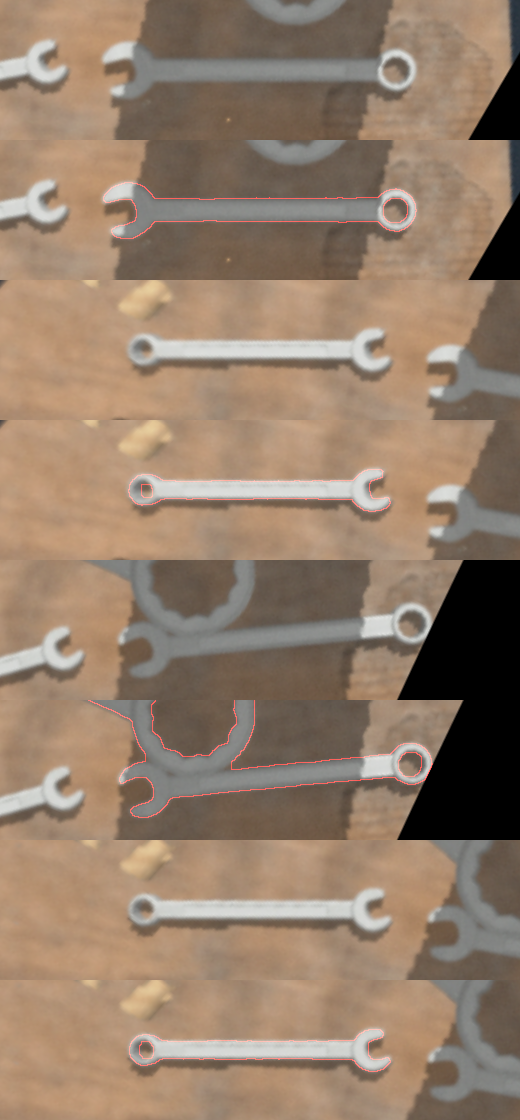

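Both rectified fits of spanner_10 look good. For spanner_13, rA is clean but rB is contaminated by the held ring, so I'll use rA. Next I check how the held spanner_16 sits in the fingers.

```bash
python3 - <<'E'
from h import *
c,p,d=load("rA"); tcp=np.array([596.2,-1.9]); a=np.radians(61); e=np.array([np.cos(a),np.sin(a)])
X=heights(c,d); print("ring z",np.median(X[90:94,270:280,2][d[90:94,270:280]>0]).round(1))
for uv in((275,87),(248,115),(303,115),(265,150),(288,150),(264,200),(287,200)):
    q=onplane(c,[uv],255.4)[0][:2]-tcp; print(uv,(q@e).round(1),(q@[-e[1],e[0]]).round(1))
E
```

```text
ring z 256.9
(275, 87) 87.6 -0.5
(248, 115) 75.6 11.5
(303, 115) 75.6 -13.0
(265, 150) 60.0 4.1
(288, 150) 60.0 -6.4
(264, 200) 36.4 4.7
(287, 200) 36.4 -6.2
```

Request:
servo_tool(
  moves=[-0.1, 0.055, 0, -0.0055, 0, -0.195, 0.1075, -0.02, -0.0055, 0, -0.195, 0.1075, -0.1, -0.0055, 0, -0.195, 0.1075, -0.2, -0.0055, 0, -0.195, 0.1075, -0.3, -0.0055, 0, -0.195, 0.1075, -0.38, -0.0055, 0, -0.195, 0.1075, -0.44, -0.0055, 0, -0.195, 0.1075, -0.47, -0.0055, 0, -0.195, 0.1075, -0.49, -0.0055, 0, -0.195, 0.1075, -0.51, -0.0055, 0, -0.195, 0.1075, -0.525, -0.0055, 0, -0.195, 0.1075, -0.528, -0.0055, 0],
)

```text
t: 5.97
eef_pos: [538.5, -15.0, 36.8]
tcp_rot: [3.142, -0.0, 1.048]
ft_force: [-0.2, 0.8, -0.7]
opening: 0.13
grip_force: 30.0
```

Request:
servo_tool(
  moves=[0, 0, 0, 0, 0, 0, 0, 0, 0, 0.3, 0, 0, 0, 0, 0.3, 0, 0, 0, 0, 0.3, 0, 0, 0, 0, 0.3, 0, 0, 0.05, 0, 0.3, 0, 0, 0.15, 0, 0.3, 0, 0, 0.25, 0, 0.5, 0, 0, 0.35, 0, 0.75, 0, 0, 0.45, 0, 0.75],
)

```text
t: 6.8
eef_pos: [538.1, -15.4, 219.3]
tcp_rot: [3.141, -0.0, 1.047]
ft_force: [1.1, -1.0, 0.1]
opening: 0.454
grip_force: 0.0
```

Request:
servo_tool(
  moves=[0.08, 0.04, 0, 0.04, 0.8, 0.16, 0.08, 0, 0.08, 0.8, 0.24, 0.12, 0, 0.12, 0.8, 0.31, 0.15, 0, 0.16, 0.8, 0.31, 0.15, 0, 0.175, 0.8, 0.31, 0.15, 0, 0.175, 0.8, 0.31, 0.15, 0, 0.175, 0.8],
)

```text
t: 7.38
eef_pos: [662.1, 44.5, 216.7]
tcp_rot: [-3.141, 0.0, 1.595]
ft_force: [0.4, 0.3, -0.3]
opening: 0.798
grip_force: 0.0
```

```bash
python3 - <<'E'
from h import *
c,p,d=snap("w13")
o,a,im=fit(c,p,(684,42),91.5,8.5,0,smax=35,it=5)
t,dt=read_camera("top"); cv2.imwrite("pics/top1.png",t)
ct=get_calibration("top"); X=heights(ct,dt)
r=rect(ct,t,(481,18),-30,40,hx=110,hy=100)
r2=rect(c,p,(481,18),-30,40,hx=110,hy=100)
cv2.imwrite("pics/v13.png",np.vstack([np.hstack([r,r2])[:400,:800],cv2.resize(im,(880,474))[:198,:800]]))
E
```

```text
w13 7.3833 [662.1  44.5 216.7] [-180.     0.    91.4]
o [684.   41.8] th 91.69 L 156.5 w 12.0 shank span rel. middle -52.2 60.8
```

View pics/v13.png

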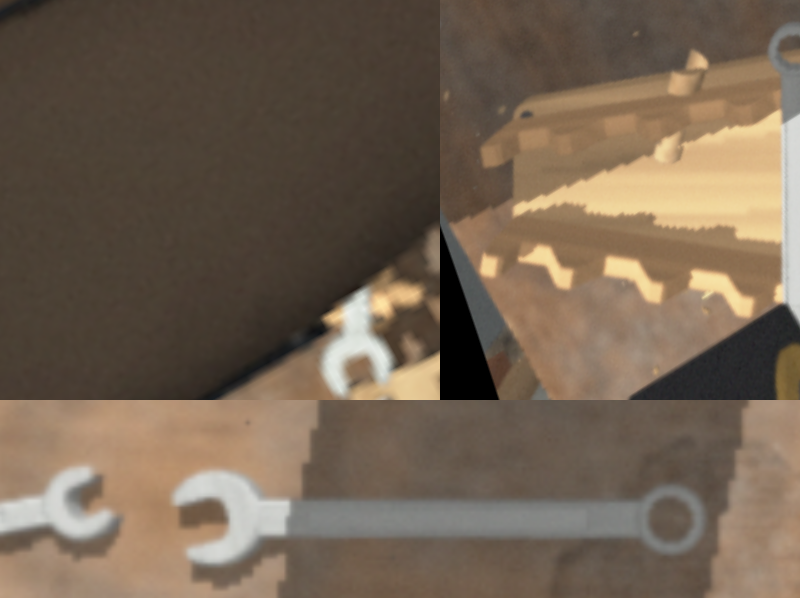

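Spanner_16 lies seated across the wide end (right of the view), and the spanner_13 fit is confirmed. Now to grasp spanner_13 from an offset so the body stays clear of the red can.

Request:
servo_tool(
  moves=[0, 0.004, -0.1, 0, 0.8, 0, 0.004, -0.2, 0, 0.8, 0, 0.004, -0.3, 0, 0.8, 0, 0.004, -0.4, 0, 0.8, 0, 0.004, -0.46, 0, 0.8, 0, 0.004, -0.51, 0, 0.8, 0, 0.004, -0.533, 0, 0.8, 0, 0.004, -0.533, 0, 0.8, 0, 0.004, -0.533, 0, 0.8, 0, 0.004, -0.533, 0, 0.6, 0, 0.004, -0.533, 0, 0.4, 0, 0.004, -0.533, 0, 0.3],
)

```text
t: 8.48
eef_pos: [663.0, 46.1, 5.2]
tcp_rot: [3.14, 0.0, 1.597]
ft_force: [-0.0, 0.8, -0.5]
opening: 0.643
grip_force: 0.0
```

Request:
servo_tool(
  moves=[0, 0, 0, 0, 0.2, 0, 0, 0, 0, 0, 0, 0, 0, 0, 0, 0, 0, 0, 0, 0, 0, 0, 0, 0, 0, 0, 0, 0, 0, 0],
)

```text
t: 8.98
eef_pos: [662.6, 46.2, 3.8]
tcp_rot: [3.141, -0.0, 1.597]
ft_force: [1.1, -0.4, 0.5]
opening: 0.231
grip_force: 0.4
```

Request:
servo_tool(
  moves=[0, 0, 0, 0, 0, 0, 0, 0, 0, 0, 0, 0, 0, 0, 0, 0, 0, 0, 0, 0],
)

```text
t: 9.32
eef_pos: [662.5, 46.1, 3.8]
tcp_rot: [3.141, 0.0, 1.597]
ft_force: [0.8, -0.5, 0.9]
opening: 0.111
grip_force: 30.0
```

Request:
servo_tool(
  moves=[0, 0, 0.06, 0, 0, 0, 0, 0.15, 0, 0, 0, 0, 0.25, 0, 0, -0.05, -0.01, 0.33, -0.02, 0, -0.13, -0.03, 0.35, -0.06, 0, -0.22, -0.05, 0.35, -0.1, 0, -0.3, -0.07, 0.35, -0.14, 0, -0.38, -0.09, 0.35, -0.175, 0, -0.4045, -0.097, 0.35, -0.175, 0, -0.4045, -0.097, 0.35, -0.175, 0],
)

```text
t: 10.15
eef_pos: [498.7, 7.0, 144.2]
tcp_rot: [-3.141, 0.001, 1.048]
ft_force: [0.7, -0.0, 0.0]
opening: 0.114
grip_force: 30.0
```

```bash
python3 - <<'E'
from h import *
c,p,d=snap("hold13"); s=state(); print(s["opening"],s["grip_force"])
o,th=s["eef_pos"],np.degrees(s["tcp_rot"][2])
r=rect(c,p,o,th,o[2]-3.5+10,hx=130,hy=40); 
cv2.line(r,(260,0),(260,160),(0,0,255),1); cv2.imwrite("pics/hold13r.png",r)
m=mask(r,35); cols=np.where(m.any(0))[0]; print("far end from TCP",cols[-1]/2-130, (130-0)); 
for x in(30,45): print(x,80/2-np.where(m[:,int((x+130)*2)])[0][[0,-1]]/2)
E
```

```text
hold13 10.15 [498.7   7.  144.2] [-179.9    0.    60. ]
0.11004007227689497 29.989404380321503
far end from TCP 72.5 130
30 [ 6.  -3.5]
45 [ 6. -4.]
```

View pics/hold13r.png

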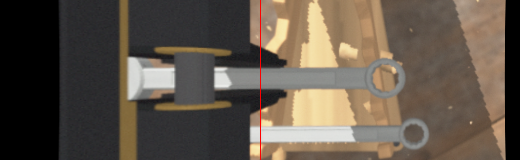

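Spanner_13 is held straight and its ring is 72.5 mm from TCP, as expected. Seating it in notch 3.

Request:
servo_tool(
  moves=[0, 0, -0.06, 0, 0, 0, 0, -0.12, 0, 0, 0, 0, -0.17, 0, 0, 0, 0, -0.2, 0, 0, 0, 0, -0.225, 0, 0, 0, 0, -0.245, 0, 0, 0, 0, -0.26, 0, 0, 0, 0, -0.2675, 0, 0, 0, 0, -0.2675, 0, 0, 0, 0, -0.2675, 0, 0],
)

```text
t: 11.03
eef_pos: [501.2, 7.4, 37.1]
tcp_rot: [3.141, -0.0, 1.048]
ft_force: [1.5, 0.4, -1.5]
opening: 0.111
grip_force: 30.0
```

Request:
servo_tool(
  moves=[0, 0, 0, 0, 0.25, 0, 0, 0, 0, 0.25, 0, 0, 0, 0, 0.25, 0, 0, 0, 0, 0.25, 0, 0, 0.05, 0, 0.25, 0, 0, 0.15, 0, 0.25, 0, 0, 0.25, 0, 0.25, 0, 0, 0.35, 0, 0.5, 0, 0, 0.45, 0, 0.5, 0, 0, 0.45, 0, 0.5],
)

```text
t: 11.87
eef_pos: [503.1, 7.1, 223.9]
tcp_rot: [3.132, -0.004, 1.048]
ft_force: [-0.1, 0.3, -0.1]
opening: 0.405
grip_force: 0.0
```

Request:
servo_tool(
  moves=[0.08, -0.055, 0, 0.04, 0.45, 0.16, -0.11, 0, 0.08, 0.45, 0.24, -0.165, 0, 0.12, 0.45, 0.32, -0.22, 0, 0.155, 0.45, 0.4, -0.28, 0, 0.19, 0.45, 0.4625, -0.3265, 0, 0.23, 0.45, 0.4625, -0.3265, 0, 0.2355, 0.45, 0.4625, -0.3265, 0, 0.2355, 0.45, 0.4625, -0.3265, 0, 0.2355, 0.45, 0.4625, -0.3265, 0, 0.2355, 0.45],
)

```text
t: 12.7
eef_pos: [685.0, -122.5, 217.1]
tcp_rot: [-3.141, -0.0, 1.786]
ft_force: [-0.6, 0.2, 0.2]
opening: 0.451
grip_force: 0.0
```

```bash
python3 - <<'E'
from h import *
c,p,d=snap("w10")
o,a,im=fit(c,p,(695,-120),102.4,7.5,0,smax=35,it=5)
X=heights(c,d)
e=np.array([np.cos(np.radians(60)),np.sin(np.radians(60))])
for n,s in(("s16",(538.5,-14.8)),("s13",(500.4,7.3))):
    for k in(-45,-35,-20,0,20,35,45,60,75):
        q=np.array(s)+e*k; m=(d>0)&(np.hypot(X[...,0]-q[0],X[...,1]-q[1])<3); 
        print(n,k,m.sum(),np.median(X[m][:,2]).round(1) if m.any() else None,end='; ')
    print()
cv2.imwrite("pics/w10v.png",cv2.resize(p,(560,420)))
E
```

```text
w10 12.7 [ 685.  -122.5  217.1] [-180.    -0.   102.3]
o [ 694.7 -119.6] th 102.4 L 130.5 w 9.0 shank span rel. middle -51.2 47.8
s16 -45 43 42.8; s16 -35 47 43.4; s16 -20 48 42.7; s16 0 50 43.1; s16 20 54 43.0; s16 35 54 43.1; s16 45 33 43.4; s16 60 2 14.1; s16 75 0 None; 
s13 -45 32 43.0; s13 -35 63 41.6; s13 -20 69 41.6; s13 0 69 41.3; s13 20 12 13.2; s13 35 0 None; s13 45 0 None; s13 60 0 None; s13 75 0 None;
```

View pics/w10v.png

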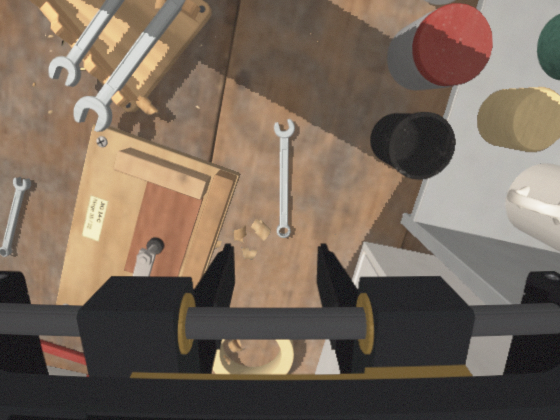

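Spanners 16 and 13 sit at the seated height (tops 43 and 41.5 mm). Spanner_10 at (284,180) is clear of the rail (235,180) and the black can. Descending now.

Request:
servo_tool(
  moves=[0, 0, -0.1, 0, 0.45, 0, 0, -0.2, 0, 0.45, 0, 0, -0.3, 0, 0.45, 0, 0, -0.4, 0, 0.45, 0, 0, -0.46, 0, 0.45, 0, 0, -0.5, 0, 0.45, 0, 0, -0.52, 0, 0.45, 0, 0, -0.5325, 0, 0.45, 0, 0, -0.5325, 0, 0.45, 0, 0, -0.5325, 0, 0.45],
)

```text
t: 13.58
eef_pos: [686.2, -123.2, 5.1]
tcp_rot: [3.14, 0.001, 1.787]
ft_force: [-0.3, 0.5, -0.3]
opening: 0.45
grip_force: 0.0
```

Request:
servo_tool(
  moves=[0, 0, 0, 0, 0.3, 0, 0, 0, 0, 0.2, 0, 0, 0, 0, 0.1, 0, 0, 0, 0, 0, 0, 0, 0, 0, 0, 0, 0, 0, 0, 0, 0, 0, 0, 0, 0, 0, 0, 0, 0, 0, 0, 0, 0, 0, 0, 0, 0, 0, 0, 0],
)

```text
t: 14.42
eef_pos: [685.9, -123.3, 4.0]
tcp_rot: [3.141, 0.0, 1.787]
ft_force: [-0.2, -0.3, 3.5]
opening: 0.09
grip_force: 30.0
```

Request:
servo_tool(
  moves=[0, 0, 0.06, 0, 0, 0, 0, 0.15, 0, 0, 0, 0, 0.25, 0, 0, -0.06, 0.04, 0.33, -0.03, 0, -0.14, 0.095, 0.35, -0.065, 0, -0.22, 0.15, 0.35, -0.1, 0, -0.3, 0.205, 0.35, -0.135, 0, -0.38, 0.26, 0.35, -0.17, 0, -0.46, 0.315, 0.35, -0.205, 0, -0.54, 0.37, 0.35, -0.2355, 0, -0.558, 0.381, 0.35, -0.2355, 0, -0.558, 0.381, 0.35, -0.2355, 0],
)

```text
t: 15.42
eef_pos: [460.6, 30.3, 144.1]
tcp_rot: [-3.141, 0.0, 1.05]
ft_force: [1.0, -1.1, 0.9]
opening: 0.089
grip_force: 30.0
```

```bash
cat >> h.py <<'E'
def hold(tag,ht):
    c,p,d=snap(tag); s=state(); print(s["opening"],s["grip_force"]); o,th=s["eef_pos"],np.degrees(s["tcp_rot"][2])
    m=mask(rect(c,p,o,th,o[2]-3.5+ht,hx=130,hy=40)[:,260:],35); m=cv2.morphologyEx(m,cv2.MORPH_OPEN,np.ones((3,3)))
    cols=np.where(m.any(0))[0]; print("far end",cols[-1]/2)
    for x in(25,35): print(x,40-np.where(m[:,x*2])[0][[0,-1]]/2)
E
python3 - <<'E'
from h import *
hold("hold10",9)
E
```

```text
hold10 15.4167 [460.6  30.3 144.1] [-180.     0.    60.1]
0.08975844193252173 29.99988555908203
far end 67.5
25 [ 5.5 -2.5]
35 [ 5.5 -2.5]
```

Request:
servo_tool(
  moves=[0, 0, -0.06, 0, 0, 0, 0, -0.12, 0, 0, 0, 0, -0.17, 0, 0, 0, 0, -0.2, 0, 0, 0, 0, -0.225, 0, 0, 0, 0, -0.245, 0, 0, 0, 0, -0.26, 0, 0, 0, 0, -0.2675, 0, 0, 0, 0, -0.2675, 0, 0, 0, 0, -0.2675, 0, 0],
)

```text
t: 16.3
eef_pos: [463.1, 28.9, 37.0]
tcp_rot: [3.141, -0.0, 1.047]
ft_force: [-0.0, 0.3, 0.1]
opening: 0.085
grip_force: 30.0
```

Request:
servo_tool(
  moves=[0, 0, 0, 0, 0.22, 0, 0, 0, 0, 0.22, 0, 0, 0, 0, 0.22, 0, 0, 0, 0, 0.22, 0, 0, 0.05, 0, 0.22, 0, 0, 0.15, 0, 0.22, 0, 0, 0.25, 0, 0.22, 0, 0, 0.35, 0, 0.5, 0, 0, 0.45, 0, 0.5, 0, 0, 0.45, 0, 0.5],
)

```text
t: 17.13
eef_pos: [464.8, 29.1, 223.5]
tcp_rot: [3.132, -0.005, 1.048]
ft_force: [0.7, 0.6, 0.1]
opening: 0.377
grip_force: 0.0
```

Request:
servo_tool(
  moves=[-0.02, -0.09, 0, 0.02, 0.5, -0.045, -0.18, 0, 0.04, 0.5, -0.065, -0.27, 0, 0.06, 0.5, -0.085, -0.36, 0, 0.08, 0.5, -0.11, -0.45, 0, 0.1, 0.5, -0.13, -0.54, 0, 0.105, 0.5, -0.155, -0.645, 0, 0.105, 0.5, -0.155, -0.645, 0, 0.105, 0.5, -0.155, -0.645, 0, 0.105, 0.5, -0.155, -0.645, 0, 0.105, 0.5],
)

```text
t: 17.97
eef_pos: [400.3, -228.6, 216.7]
tcp_rot: [-3.141, -0.0, 1.376]
ft_force: [-0.5, 0.2, 0.2]
opening: 0.498
grip_force: 0.0
```

```bash
python3 - <<'E'
from h import *
c,p,d=snap("w8")
o,a,im=fit(c,p,(400,-229),79,7.5,0,smax=35,it=5)
X=heights(c,d)
R=np.hypot(X[...,0]-o[0],X[...,1]-o[1]); print("z",np.median(X[(d>0)&(R<3)][:,2]).round(1))
m=(d>0)&(R<110)&(X[...,2]>20)&(X[...,2]<180); print("obst",X[m].min(0).round(),X[m].max(0).round(),np.sort(R[m])[:3])
cv2.imwrite("pics/w8v.png",im)
E
```

```text
w8 17.9667 [ 400.3 -228.6  216.7] [-180.    -0.    78.8]
o [ 395.2 -229.1] th 77.22 L 106.0 w 9.0 shank span rel. middle -42.5 39.0
z 8.9
obst [ 461. -316.   20.] [ 505. -161.   23.] [74.87747238 74.8784434  75.05003734]
```

View pics/w8v.png

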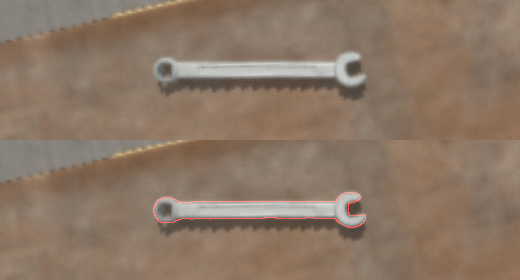

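Request:
servo_tool(
  moves=[-0.014, -0.006, -0.1, -0.0095, 0.5, -0.014, -0.006, -0.2, -0.0095, 0.5, -0.014, -0.006, -0.3, -0.0095, 0.5, -0.014, -0.006, -0.4, -0.0095, 0.5, -0.014, -0.006, -0.46, -0.0095, 0.5, -0.014, -0.006, -0.5, -0.0095, 0.5, -0.014, -0.006, -0.52, -0.0095, 0.5, -0.014, -0.006, -0.5325, -0.0095, 0.5, -0.014, -0.006, -0.5325, -0.0095, 0.5, -0.014, -0.006, -0.5325, -0.0095, 0.5],
)

```text
t: 18.85
eef_pos: [395.4, -231.1, 4.6]
tcp_rot: [3.141, 0.0, 1.348]
ft_force: [-0.3, 0.4, -0.6]
opening: 0.498
grip_force: 0.0
```

Request:
servo_tool(
  moves=[0, 0, 0, 0, 0.3, 0, 0, 0, 0, 0.2, 0, 0, 0, 0, 0.1, 0, 0, 0, 0, 0, 0, 0, 0, 0, 0, 0, 0, 0, 0, 0, 0, 0, 0, 0, 0, 0, 0, 0, 0, 0, 0, 0, 0, 0, 0],
)

```text
t: 19.6
eef_pos: [394.9, -231.3, 3.9]
tcp_rot: [3.141, 0.0, 1.347]
ft_force: [-1.1, 0.4, 1.7]
opening: 0.079
grip_force: 30.0
```

Request:
servo_tool(
  moves=[0, 0, 0.06, 0, 0, 0, 0, 0.15, 0, 0, 0.01, 0.03, 0.25, 0, 0, 0.05, 0.1, 0.33, -0.02, 0, 0.07, 0.19, 0.35, -0.04, 0, 0.08, 0.28, 0.35, -0.06, 0, 0.08, 0.37, 0.35, -0.08, 0, 0.08, 0.46, 0.35, -0.0955, 0, 0.08, 0.55, 0.35, -0.0955, 0, 0.078, 0.64, 0.35, -0.0955, 0, 0.074, 0.706, 0.35, -0.0955, 0, 0.074, 0.706, 0.35, -0.0955, 0],
)

```text
t: 20.6
eef_pos: [423.7, 54.6, 143.8]
tcp_rot: [-3.141, -0.0, 1.051]
ft_force: [0.2, -1.4, 0.2]
opening: 0.079
grip_force: 30.0
```

```bash
python3 - <<'E'
from h import *
hold("hold8",9)
E
```

```text
hold8 20.6 [423.7  54.6 143.8] [-180.    -0.    60.2]
0.07516489345265435 30.000261068344116
far end 56.0
25 [ 4. -3.]
35 [ 4. -3.]
```

Request:
servo_tool(
  moves=[0, 0, 0, 0, 0, 0, 0, -0.06, 0, 0, 0, 0, -0.12, 0, 0, 0, 0, -0.17, 0, 0, 0, 0, -0.2, 0, 0, 0, 0, -0.225, 0, 0, 0, 0, -0.245, 0, 0, 0, 0, -0.26, 0, 0, 0, 0, -0.2675, 0, 0, 0, 0, -0.2675, 0, 0, 0, 0, -0.2675, 0, 0],
)

```text
t: 21.57
eef_pos: [424.7, 50.8, 37.0]
tcp_rot: [3.141, -0.0, 1.047]
ft_force: [0.6, -1.2, -0.3]
opening: 0.077
grip_force: 30.0
```

Request:
servo_tool(
  moves=[0, 0, 0, 0, 0.22, 0, 0, 0, 0, 0.22, 0, 0, 0, 0, 0.22, 0, 0, 0, 0, 0.22, 0, 0, 0.05, 0, 0.22, 0, 0, 0.15, 0, 0.22, 0, 0, 0.25, 0, 0.22, 0, 0, 0.35, 0, 0.5, 0, 0, 0.45, 0, 0.5, 0.05, -0.05, 0.5, 0, 0.5, 0.1, -0.12, 0.53, 0, 0.5, 0.15, -0.2, 0.55, 0, 0.5],
)

```text
t: 22.57
eef_pos: [485.4, -29.2, 259.3]
tcp_rot: [3.138, -0.001, 1.049]
ft_force: [1.8, 0.2, 0.1]
opening: 0.483
grip_force: 0.0
```

Request:
servo_tool(
  moves=[0.08, -0.06, 0, 0, 0.5, 0.14, -0.14, 0, 0, 0.5, 0.17, -0.23, 0, 0, 0.5, 0.17, -0.25, 0, 0, 0.5, 0.17, -0.25, 0, 0, 0.5, 0.17, -0.25, 0, 0, 0.5],
)

```text
t: 23.07
eef_pos: [551.9, -128.6, 256.5]
tcp_rot: [-3.141, -0.0, 1.046]
ft_force: [-0.4, 0.3, -0.1]
opening: 0.5
grip_force: 0.0
```

```bash
python3 - <<'E'
from h import *
c,p,d=snap("fin"); X=heights(c,d)
e=np.array([.5,.866])
for n,s,ht in(("s16",(538.4,-14.8),8.5),("s13",(500.4,7.3),7.5),("s10",(462.3,29.1),6.5),("s8",(424.2,51.1),6.5)):
    print(n,"exp",34+ht+.8,end=": ")
    for k in(-30,-20,-10,0,10,20,30):
        q=np.array(s)+e*k; m=(d>0)&(np.hypot(X[...,0]-q[0],X[...,1]-q[1])<2.5); print(k,np.median(X[m][:,2]).round(1) if m.any() else None,end='; ')
    print()
cv2.imwrite("pics/finr.png",rect(c,p,(481,18),-30,42,hx=120,hy=125))
E
```

```text
fin 23.0667 [ 551.9 -128.6  256.5] [-179.9   -0.    59.9]
s16 exp 43.3: -30 43.7; -20 44.0; -10 43.7; 0 43.3; 10 43.9; 20 43.3; 30 43.5; 
s13 exp 42.3: -30 42.1; -20 42.0; -10 41.7; 0 42.6; 10 42.1; 20 41.5; 30 42.0; 
s10 exp 41.3: -30 40.7; -20 39.1; -10 13.9; 0 39.8; 10 40.7; 20 40.0; 30 40.4; 
s8 exp 41.3: -30 41.7; -20 40.4; -10 27.8; 0 40.5; 10 40.8; 20 27.8; 30 41.7;
```

View pics/finr.png

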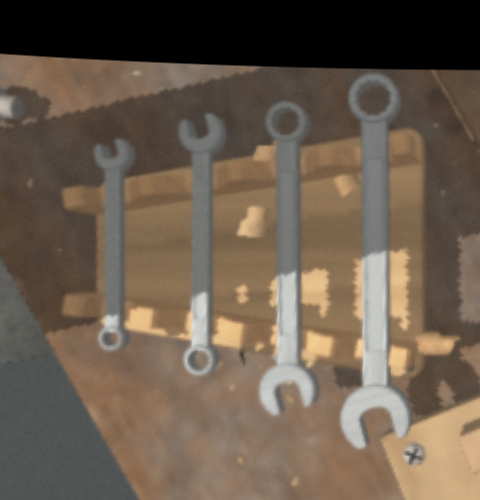

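All four spanners lie flat in their own notches, shortest at the left (narrow end) and longest at the right (wide end), with both ends overhanging. Handing in.

```bash
python3 -c "
from cell import *
print(job_done())"
```

```text
the job is handed in; nothing more can be done
None
```

All four spanners are back in the rack in order of length, shortest at the narrow end; the final picture and heights showed each one seated, and the job was handed in at about 23 s.

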